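# Refill a keyed cream jar and close it

## Robot

A 6-joint arm with a two-finger parallel gripper is mounted at the origin on the work surface. World frame = base frame: x ahead of the robot, y to its left, z up, the work surface at z = 0. Lengths are in m, angles in rad, forces in N, time in s.
With the tool pointing down it reaches from about 0.275 to 0.875 m from the base axis. Payload 12.5 kg.
Tool frame: the origin (TCP) lies on the centre line of the jaws, within the pads' length; the fingertips stand r.finger_overhang ahead of it and the grasp point (between the pads) lies 3 mm ahead of it (r.finger_overhang is the distance from the TCP to the fingertips, in m); z points along the fingers, y is the direction in which the jaws open and shut (so a half turn about z gives the same grasp; the last joint's range is limited). The gripper opens to 85 mm and grips with 20 to 120 N. Pads are 22 mm wide; open, the fingers measure 114 mm over their backs; the gripper's body (76 mm by 85 mm) begins 54 mm behind the grasp point. The pads swing forward as they close: fully open they stand 13 mm farther back than shut.
Start: joints at [1.044, 0.351, 1.652, -0, 1.139, -0.085], TCP at [0.235, 0.497, 0.253] pointing down, gripper open.
Joint ranges: [-2.75, 2.75], [-0.79, 2.1], [0.01, 2.65], [-1.57, 4.71], [0.07, 3.14], [-2.87, 2.87]. Speed limits (rad/s): [2.22, 2.22, 2.79, 3.14, 3.14, 3.14].

## Interface

Orientations are given as a unit quaternion [x, y, z, w].
In Python, from cell import r, optics gives the robot as it stands. The module is installed in compiled form; this text tells all that it offers. Calls block until the motion is done:
- r.move_to(position, orientation): joint-space move of the TCP to a pose.
- r.move_linear(position, rot=None, vel=0.15): straight line of the TCP; rot=None keeps the orientation; vel is the mean speed in m/s.
- r.set_joints(angles): joint-space move.
- r.set_gripper(opening, squeeze=None): opening from 0.0 (shut) to 1.0 (fully open); squeeze is the grip in N (None keeps the last); returns when the fingers have stopped.
- r.sleep(seconds).
- r.inverse_kinematics(position, orientation): joint angles nearest the present ones, or None.
- optics.get_image(name): name is "scene" or "top"; returns a dict with "pixels" (384x512x3 uint8, red, green, blue), "depth" (384x512 float32, m along the optical axis (not along the pixel's ray), 0 where there is no reading), "fx", "fy", "cx", "cy" (pixels), "D" ([k1, k2, p1, p2, k3] as OpenCV has them; the pictures are not rectified), "camera_from_world" (4x4, takes a point from world to camera coordinates). Camera axes: x right, y down, z forward; pixel columns grow to the right and rows downward; lengths in m; the calibration is good to about 2 mm. A picture is of the moment at which its call begins.
A pose or a line that the arm cannot do raises r.PlanningError and nothing moves.
- r.hand_in(): hands the job in, once; it reports no verdict.
Readings, each from a call of its own:
- r.current_t(): time.
- r.current_q(): joint angles.
- r.current_qvel(): joint speeds.
- r.current_effort(): joint torques, N m.
- r.current_tool_pos(): TCP position.
- r.current_ee_rot(): TCP orientation.
- r.current_contact_force(): force on the tool from outside, world axes, zero at the start.
- r.current_torque(): the same for the moment, N m.
- r.current_opening(): opening from 0.0 (shut) to 1.0 (fully open).
Only numpy, scipy, OpenCV 4.12 (cv2) and the standard library are available. Lean on these libraries where they do the work, as an engineer would, in place of code of your own. Each camera call takes 0.05 s, during which the arm holds its last target.

## Task

Refill the cream jar: put the refill pod into it, feel for the one way round in which the notches in its foot drop over the keys inside the jar, and seat it fully home; then put the lid on so that it sits down flush on the jar's shoulder, and let go. Press only lightly, for the keys snap off if leaned on, and leave the other cosmetics where they are.

Things in the scene. Friction and masses are not known exactly. Their poses are not given: they have to be found in the camera images.
- jar: open round mauve cream jar, stuck fast to the table on a black suction mat 92 mm wide, 3 mm thick. Origin on the table top under its middle, z up. Heights above the table: shoulder (flat ring 68 mm across, where the lid lands) 28 mm; top of the neck (51 mm across, mouth bevelled to 45 mm) 36 mm. Its axes do not tell where its keys point. Pressing on it with over 30 N snaps the keys
- jar_well (a point): middle of the floor of the jar's round well (40 mm across), 12 mm above the table, axes as the jar's. On it stand two fixed orange keys, 8 mm tall, opposite one another, from the wall in to 12 mm from the axis: one 12 mm wide, one 4 mm. The wide key points anywhere from 0.25 to 2.75 rad counter-clockwise (seen from above) of the jar's +x axis: to be felt for, or seen by looking down into the well
- pod_centre (a point): centre, half-way up, of the loose refill pod, 41.5 mm tall, about 70 g, standing upright (foot's underside 20.8 mm below this point). White cup 37.6 mm across (foot 35 mm) and 23 mm tall, then a pink flange 49 mm across, 2.5 mm thick. Fully home the flange lies on the neck's rim and this point is 33.8 mm above the table; the wrong way round it stops on the keys 7 mm higher. +x: wide notch; z up
- pod_grip (a point): middle of the round pink grip on top of the pod, 24 mm across and 16 mm tall (8 mm either side of this point, which is 33.5 mm above the foot's underside). The pod can be held and turned by it; the flange lies right below it. Axes as pod_centre
- pod_foot (a point): middle of the underside of the pod's foot. Its lowest 8 mm has two notches open to the rim: one 15.4 mm wide towards the pod's +x axis (an orange bar on the flange lies above it) and one 7.4 mm wide towards -x. Only wide notch over wide key, within about 0.1 rad, lets the pod drop; any other way round the foot rides on top of the keys, 20 mm above the table
- lid_centre (a point): centre, half-way up, of the jar's loose lid: mauve cap with a flat gold disc on top, 61 mm across, 31 mm tall, about 50 g, standing mouth down. Inside it is 55.6 mm across and 28 mm deep: it slips loosely over the neck and the seated pod and lands on the shoulder, this point then 43.5 mm above the table. It stands proud if the pod is not home. z axis up
- foundation_centre (a point): bystander: small beige foundation bottle, 34 mm in diameter, 75 mm tall, upright; point at its middle
- compact: bystander: black round powder compact, 72 mm in diameter, 17.5 mm tall; origin under its middle
- brush_centre (a point): bystander: powder brush lying down, about 170 mm long along its x axis, 25 mm thick; point near its middle
There are look-alikes about, which are no part of the job. What is shaped like the part that bears pod_centre but red or turquoise is not meant.

How it is judged:
By the outcome, as a careful person would: the job done as asked, in the order asked, and still so for the second after the job is handed in, with the robot touching nothing.
It also fails if it takes over 72 s, if anything falls off the work surface, if the arm or the gripper's body presses on something with over 40 N, if the wrist force passes 120 N, or if a joint passes its speed limit or range.

## Working session

There is one attempt and no reset: what is moved stays moved. The work goes in short steps, each a Python script; the robot and the scene stay as the last script left them, time stands still between calls to the robot, and variables do not carry over. Pictures are saved under pics/ and viewed, and the job is handed in when it is done.

```bash
mkdir -p pics; cat > h.py <<'E'
import numpy as np, cv2
from cell import r, optics
def grab(n):
    return optics.get_image(n)
def save(im,name,box=None,scale=1):
    p=im["pixels"][:,:,::-1]
    if box: p=p[box[1]:box[3],box[0]:box[2]]
    p=cv2.resize(p,None,fx=scale,fy=scale,interpolation=cv2.INTER_CUBIC); cv2.imwrite("pics/"+name,p)
def K(im): return np.array([[im["fx"],0,im["cx"]],[0,im["fy"],im["cy"]],[0,0,1]])
def ray(im,uv):
    u=cv2.undistortPoints(np.array(uv,float).reshape(-1,1,2),K(im),np.array(im["D"],float)).reshape(-1,2)
    T=np.array(im["camera_from_world"]);R=T[:3,:3];c=-R.T@T[:3,3]
    d=np.c_[u,np.ones(len(u))]@R
    return c,d
def onplane(im,uv,z):
    c,d=ray(im,uv); t=(z-c[2])/d[:,2]
    return c+d*t[:,None]
def proj(im,P):
    T=np.array(im["camera_from_world"])
    rv=cv2.Rodrigues(T[:3,:3])[0]
    return cv2.projectPoints(np.array(P,float).reshape(-1,1,3),rv,T[:3,3],K(im),np.array(im["D"],float))[0].reshape(-1,2)
E
python3 - <<'E'
from h import *
for n in("scene","top"):
    im=grab(n); save(im,n+"0.png",scale=1.5); np.savez("pics/"+n+"0.npz",**im)
    T=im["camera_from_world"];print(n,-T[:3,:3].T@T[:3,3],T[2,:3],im["fx"],im["D"])
print(r.current_t(),r.finger_overhang,r.current_ee_rot(),r.current_contact_force())
E
```

```text
scene [ 1.13218599 -0.54335105  0.60119122] [-0.58059143  0.54373108 -0.60602814] 376.88247519182596 [0.00771899 0.         0.         0.         0.        ]
top [ 0.49099817 -0.05304059  0.99218445] [ 0.12964157  0.01446577 -0.9914554 ] 391.23690995174644 [0.0087455 0.        0.        0.        0.       ]
0.1 0.022 [ 2.19095048e-01  9.75703386e-01 -4.88577666e-04 -1.56176680e-04] [ 0.39620254  0.14802646 -0.72621779]
```

View pics/scene0.png

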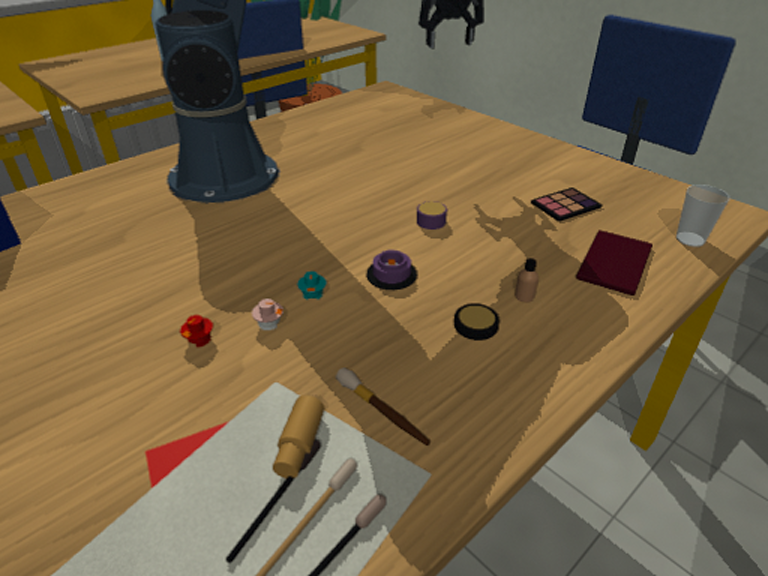

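View pics/top0.png

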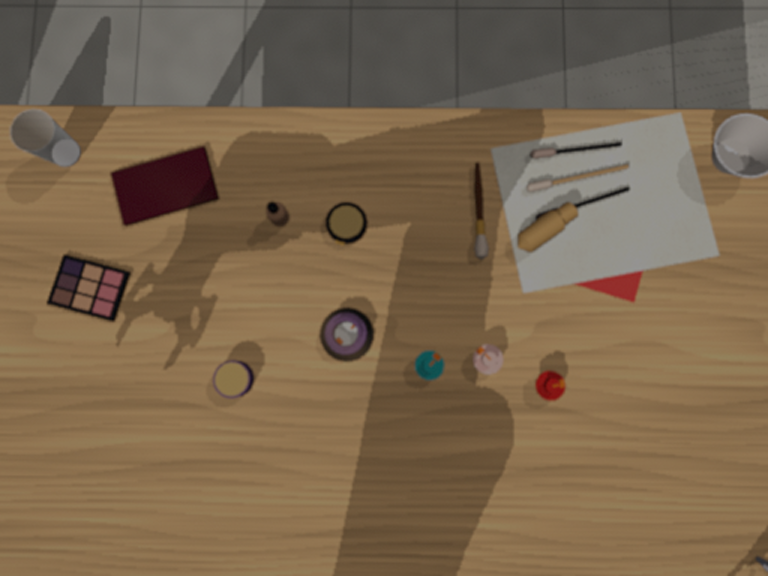

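```bash
python3 - <<'E'
from h import *
t=dict(np.load("pics/top0.npz"));s=dict(np.load("pics/scene0.npz"))
def crop(im,b,sc):
    p=im["pixels"][b[1]:b[3],b[0]:b[2],::-1]; p=cv2.convertScaleAbs(p,alpha=1.3)
    return cv2.resize(p,None,fx=sc,fy=sc,interpolation=cv2.INTER_CUBIC)
a=crop(t,(206,198,256,248),7); b=crop(t,(276,220,386,270),7)
c=crop(s,(235,155,295,205),6); d=crop(s,(155,180,205,230),7)[:350]
e=crop(s,(110,170,230,240),6)
cv2.imwrite("pics/c1.png",np.vstack([np.hstack([a,np.zeros((350,420,3),np.uint8)])[:, :770]]) )
cv2.imwrite("pics/c2.png",b);cv2.imwrite("pics/c3.png",e)
cv2.imwrite("pics/c1.png",np.hstack([a,cv2.resize(c,(420,350))]))
# jar via depth / color
for n,im in(("top",t),("scene",s)):
    hsv=cv2.cvtColor(im["pixels"],cv2.COLOR_RGB2HSV)
    for nm,uv in dict(top=dict(jar=(231,223),lid=(155,253),pod=(325,240)),scene=dict(jar=(261,177),lid=(288,140),pod=(178,208)))[n].items():
        print(n,nm,hsv[uv[1]-2:uv[1]+3:2,uv[0]-2:uv[0]+3:2].reshape(-1,3).tolist())
E
```

```text
top jar [[18, 21, 120], [13, 20, 115], [13, 15, 119], [15, 20, 125], [17, 19, 121], [17, 21, 110], [13, 18, 125], [15, 20, 125], [17, 20, 117]]
top lid [[20, 121, 139], [20, 120, 138], [20, 121, 139], [20, 119, 139], [20, 121, 139], [20, 120, 138], [20, 120, 138], [20, 120, 138], [20, 120, 138]]
top pod [[7, 62, 149], [11, 125, 149], [9, 71, 150], [6, 48, 149], [9, 60, 149], [8, 63, 149], [8, 49, 141], [6, 48, 150], [6, 48, 149]]
scene jar [[14, 235, 117], [13, 255, 116], [11, 109, 110], [149, 72, 71], [150, 84, 76], [149, 81, 76], [144, 94, 57], [143, 103, 57], [143, 91, 56]]
scene lid [[21, 148, 148], [21, 149, 147], [21, 149, 147], [21, 147, 147], [21, 152, 148], [21, 147, 147], [21, 152, 153], [21, 153, 152], [21, 153, 152]]
scene pod [[7, 80, 111], [7, 80, 108], [6, 77, 96], [7, 79, 110], [7, 76, 107], [8, 82, 96], [7, 78, 114], [6, 79, 107], [7, 77, 116]]
```

View pics/c1.png

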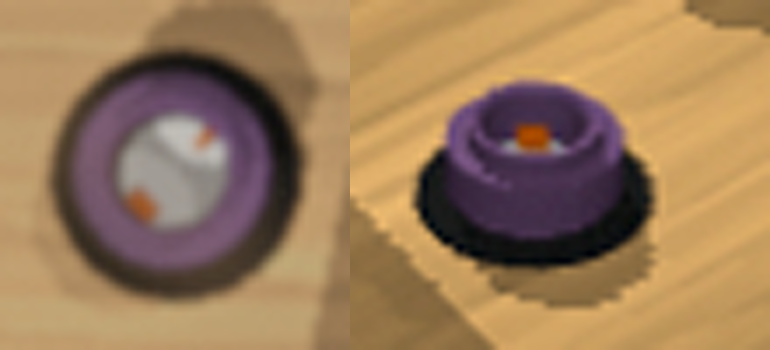

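View pics/c2.png

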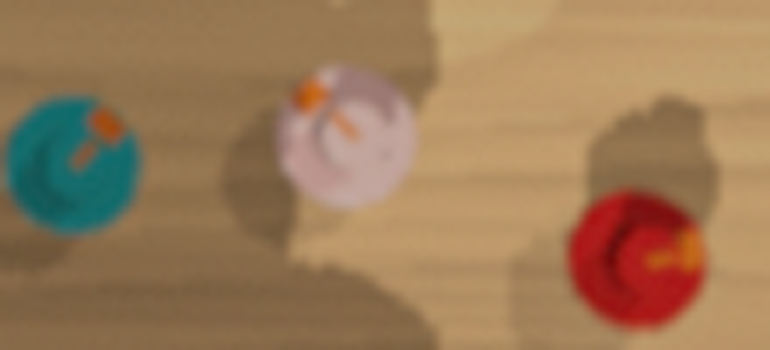

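View pics/c3.png

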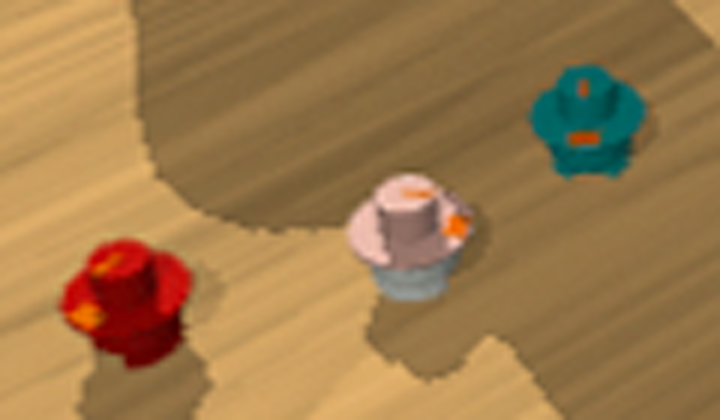

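```bash
cat > m.py <<'E'
from h import *
from scipy.optimize import least_squares
def comp(mask,uv):
    n,l,st,c=cv2.connectedComponentsWithStats(mask.astype(np.uint8),connectivity=8)
    ys,xs=np.nonzero(l); i=np.argmin((xs-uv[0])**2+(ys-uv[1])**2)
    return (l==l[ys[i],xs[i]]).astype(np.uint8)
def circ(im,m,z,rad=None):
    ct=max(cv2.findContours(m,cv2.RETR_EXTERNAL,cv2.CHAIN_APPROX_NONE)[0],key=len).reshape(-1,2).astype(np.float32)
    P=onplane(im,cv2.convexHull(ct).reshape(-1,2),z)[:,:2]
    f=least_squares(lambda p:np.hypot(*(P-p[:2]).T)-p[2],[*P.mean(0),.03],loss='soft_l1',f_scale=.001)
    return f.x.round(4),np.abs(f.fun).max().round(4) if False else round(float(np.sqrt(np.mean(f.fun**2))),4)
E
python3 - <<'E'
from m import *
ims={n:dict(np.load(f"pics/{n}0.npz")) for n in("top","scene")}
seed=dict(top=dict(jar=(231,223),lid=(155,253),pod=(325,240),comp=(231,148)),scene=dict(jar=(261,177),lid=(288,140),pod=(178,208),comp=(317,213)))
for n,im in ims.items():
    hsv=cv2.cvtColor(im["pixels"],cv2.COLOR_RGB2HSV).astype(int);H,S,V=hsv.transpose(2,0,1)
    sd=seed[n]
    mv=((H>125)&(H<165)&(S>40)&(V>40))
    m=comp(mv&(np.hypot(*(np.indices(H.shape)-np.array(sd["jar"])[::-1,None,None]))<25),sd["jar"])
    print(n,"jar mauve z.028",circ(im,m,.028),m.sum())
    bl=(V<60)&(np.hypot(*(np.indices(H.shape)-np.array(sd["jar"])[::-1,None,None]))<28)
    bl=((V<45)|m.astype(bool))&(np.hypot(*(np.indices(H.shape)-np.array(sd["jar"])[::-1,None,None]))<24)
    print(n,"mat z.003",circ(im,bl.astype(np.uint8),.003),bl.sum())
    near=lambda k,d:np.hypot(*(np.indices(H.shape)-np.array(sd[k])[::-1,None,None]))<d
    m=comp(near("lid",18)&(H>17)&(H<25)&(S>100)&(V>120)&(V<165),sd["lid"]); print(n,"lid gold z.031",circ(im,m,.031),m.sum())
    m=comp(near("lid",22)&(((H>115)&(H<170)&(S>30)))  ,sd["lid"]);print(n,'lid side px',m.sum())
    # pod
    d=near("pod",18)
    pk=d&(((H<10)|(H>165))&(S<110)&(V>60)) ; orr=d&(S>150)&(H<16)
    m=comp(pk|orr,sd["pod"]);print(n,"pod flange",circ(im,m,.0255),m.sum(),"px",orr.sum())
    ys,xs=np.nonzero(orr); 
    for lab in range(1,(cc:=cv2.connectedComponentsWithStats(orr.astype(np.uint8)))[0]):
        print("  pod orange",cc[2][lab][4],cc[3][lab],onplane(im,[cc[3][lab]],.0255)[0].round(4),onplane(im,[cc[3][lab]],.0415)[0].round(4))
    oj=near("jar",18)&(S>100)&(H<18)&(V>70)
    if n=="top":oj=near("jar",9)&(S>70)&(H<14)
    for lab in range(1,(cc:=cv2.connectedComponentsWithStats(oj.astype(np.uint8)))[0]):
        print("  jar orange",cc[2][lab][4],cc[3][lab],onplane(im,[cc[3][lab]],.020)[0].round(4))
    vis=cv2.resize((pk*255).astype(np.uint8),None,fx=1,fy=1)
E
```

```text
top jar mauve z.028 (array([0.5453, 0.0184, 0.0337]), 0.0005) 359
top mat z.003 (array([0.5486, 0.0159, 0.039 ]), 0.0013) 489
top lid gold z.031 (array([0.4686, 0.2034, 0.025 ]), 0.0002) 344
top lid side px 49
top pod flange (array([ 0.5057, -0.2135,  0.0228]), 0.0006) 269 px 15
  pod orange 15 [319.8 233.2] [ 0.5197 -0.2013  0.0255] [ 0.5192 -0.1989  0.0415]
  jar orange 6 [234.83333333 217.16666667] [0.557  0.0083 0.02  ]
  jar orange 19 [225.73684211 226.84210526] [0.5328 0.0304 0.02  ]
scene jar mauve z.028 (array([0.5571, 0.0091, 0.0428]), 0.0055) 412
scene mat z.003 (array([0.5398, 0.0254, 0.0533]), 0.0056) 625
scene lid gold z.031 (array([0.4645, 0.2115, 0.0694]), 0.0121) 446
scene lid side px 173
scene pod flange (array([ 0.5065, -0.2148,  0.0256]), 0.0022) 219 px 17
  pod orange 4 [179.5 202. ] [ 0.4947 -0.2017  0.0255] [ 0.5124 -0.2112  0.0415]
  pod orange 13 [186.07692308 207.30769231] [ 0.5218 -0.2015  0.0255] [ 0.5388 -0.211   0.0415]
  jar orange 24 [253.625      164.79166667] [0.4926 0.0422 0.02  ]
  jar orange 10 [261.7 161.9] [0.4974 0.0685 0.02  ]
  jar orange 1 [2
[... 568 characters left out ...]
 [0.5301 0.0663 0.02  ]
  jar orange 6 [272.5 169. ] [0.5428 0.0658 0.02  ]
  jar orange 1 [276. 168.] [0.546  0.0761 0.02  ]
  jar orange 1 [275. 170.] [0.5509 0.0673 0.02  ]
  jar orange 11 [275.54545455 173.63636364] [0.5639 0.0562 0.02  ]
  jar orange 17 [260.88235294 174.41176471] [0.5397 0.0251 0.02  ]
  jar orange 1 [244. 174.] [ 0.5074 -0.0065  0.02  ]
  jar orange 1 [244. 179.] [ 0.5245 -0.0215  0.02  ]
  jar orange 1 [249. 190.] [ 0.5685 -0.0437  0.02  ]
  jar orange 1 [271. 191.] [ 0.6094 -0.0061  0.02  ]
  jar orange 2 [253.5 193. ] [ 0.5852 -0.0437  0.02  ]
  jar orange 2 [256.  193.5] [ 0.591  -0.0405  0.02  ]
  jar orange 6 [260.5        193.33333333] [ 0.5982 -0.0319  0.02  ]
```

```bash
python3 - <<'E'
from m import *
ims={n:dict(np.load(f"pics/{n}0.npz")) for n in("top","scene")}
def fit(P,R=None):
    h=cv2.convexHull((P*1e4).astype(np.float32)).reshape(-1,2)/1e4
    f=least_squares(lambda p:np.hypot(*(h-p[:2]).T)-p[2],[*h.mean(0),.03],loss='soft_l1',f_scale=.001)
    return f.x.round(4),round(float(np.sqrt(np.mean(f.fun**2))),4),len(P)
for n,im in ims.items():
    D=im["depth"];vv,uu=np.nonzero(D>0)
    c,d=ray(im,np.c_[uu,vv]); W=c+d*D[vv,uu][:,None]
    for nm,ce,zs in(("jar",(.545,.019),((.024,.031),(.033,.040))),("lid",(.468,.204),((.027,.036),)),("pod",(.506,-.214),((.021,.029),(.037,.045)))):
        s=W[np.hypot(*(W[:,:2]-ce).T)<.042]
        for a,b in zs:
            q=s[(s[:,2]>a)&(s[:,2]<b)]
            print(n,nm,(a,b),fit(q[:,:2]) if len(q)>8 else len(q),q[:,2].mean().round(4) if len(q) else '')
        print('   zmax',np.percentile(s[:,2],[50,90,98]).round(4))
im=ims["top"];p=im["pixels"].astype(float)
sat=np.clip(p[:,:,0]-p[:,:,2]-25,0,None)
for c in((225.7,226.8),(234.9,217.2)):
    yy,xx=np.indices(sat.shape);w=sat*(np.hypot(xx-c[0],yy-c[1])<4.2);u=(w*xx).sum()/w.sum(),(w*yy).sum()/w.sum()
    print(u,w.sum(),onplane(im,[u],.02)[0].round(4))
E
```

```text
top jar (0.024, 0.031) (array([0.5435, 0.0185, 0.0334]), 0.0003, 242) 0.0281
top jar (0.033, 0.04) (array([0.5437, 0.0186, 0.0248]), 0.0006, 127) 0.0359
   zmax [0.0161 0.0351 0.0377]
top lid (0.027, 0.036) (array([0.4676, 0.2028, 0.0306]), 0.0006, 504) 0.0317
   zmax [0.03   0.0334 0.0348]
top pod (0.021, 0.029) (array([ 0.5047, -0.2149,  0.0238]), 0.0004, 214) 0.0254
top pod (0.037, 0.045) (array([ 0.5045, -0.2146,  0.0113]), 0.0004, 77) 0.0416
   zmax [0.0014 0.0294 0.043 ]
scene jar (0.024, 0.031) (array([0.548 , 0.0178, 0.0333]), 0.0008, 172) 0.0278
scene jar (0.033, 0.04) (array([0.5478, 0.0182, 0.0255]), 0.0009, 88) 0.0352
   zmax [0.0225 0.0344 0.0368]
scene lid (0.027, 0.036) (array([0.4715, 0.2013, 0.0298]), 0.001, 174) 0.0312
   zmax [0.0209 0.032  0.033 ]
scene pod (0.021, 0.029) (array([ 0.5085, -0.2147,  0.0238]), 0.0007, 150) 0.0256
scene pod (0.037, 0.045) (array([ 0.5083, -0.2154,  0.0119]), 0.0004, 67) 0.0409
   zmax [0.0013 0.0351 0.0423]
(np.float64(225.8235294117647), np.float64(226.9031141868512)) 578.0 [0.5326 0.0302 0.02  ]
(np.float64(234.73846153846154), np.float64(217.30769230769232)) 130.0 [0.5567 0.0086 0.02  ]
```

```bash
cat >> h.py <<'E'
def Q(psi): return [np.cos(psi/2),np.sin(psi/2),0,0]
def st(tag=""):
    print(tag,"t%.2f"%r.current_t(),np.round(r.current_tool_pos(),4),"F",np.round(r.current_contact_force(),2),"M",np.round(r.current_torque(),2),"open %.3f"%r.current_opening(),"q6 %.2f"%r.current_q()[5])
E
python3 - <<'E'
from h import *
p=np.array([.5065,-.2149]);psi=np.pi/2
r.set_gripper(.6,20)
r.move_to([*p,.12],Q(psi));st("above")
r.move_linear([*p,.0505],vel=.15);st("down")
r.set_gripper(0.0,20);st("pinch1")
E
```

```text
above t3.26 [ 0.5068 -0.2143  0.1201] F [ 0.73  0.18 -0.3 ] M [ 0.   -0.    0.01] open 0.599 q6 -0.49
down t3.88 [ 0.5069 -0.2149  0.051 ] F [ 0.12 -0.14  0.57] M [ 0.   -0.04 -0.02] open 0.600 q6 -0.49
pinch1 t4.23 [ 0.507  -0.2151  0.0514] F [-0.85 -0.01  6.96] M [ 0.13  0.09 -0.02] open 0.267 q6 -0.49
```

```bash
python3 - <<'E'
from h import *
p=np.array([.5065,-.2149])
r.set_gripper(.5,20)
r.move_linear([*p,.0535],Q(0.0),vel=.1);st("turned")
r.set_gripper(0.0,20);st("pinch2")
im=grab("top");save(im,"t1.png",(270,190,400,290),5);im=grab("scene");save(im,"s1.png",(110,120,260,240),5)
E
```

```text
turned t6.28 [ 0.5065 -0.2149  0.0535] F [-0.1   0.39  0.55] M [ 0.03 -0.01 -0.02] open 0.500 q6 1.08
pinch2 t6.58 [ 0.5065 -0.2149  0.0536] F [-0.4   0.58  1.86] M [ 0.11  0.05 -0.01] open 0.266 q6 1.08
```

View pics/s1.png

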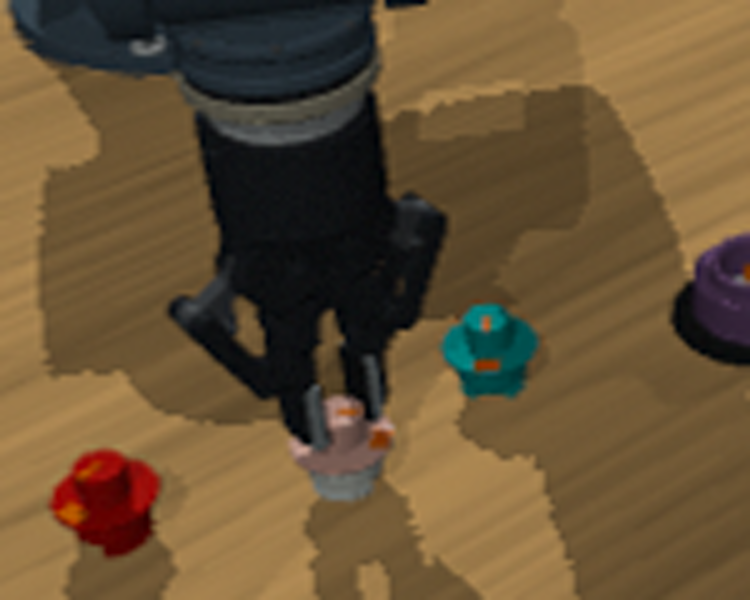

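```bash
python3 - <<'E'
from h import *
p=np.array([.5065,-.2149]);j=np.array([.5458,.0183])
r.set_gripper(0.0,45);st("grip")
r.move_linear([*p,.13],vel=.2);st("lift")
r.move_to([*j,.12],Q(1.65));st("over")
r.move_linear([*j,.092],vel=.1);st()
im=grab("scene");save(im,"s2.png",(200,90,330,200),6)
E
```

```text
grip t6.89 [ 0.5066 -0.2149  0.0537] F [-1.1   0.71  4.64] M [0.26 0.2  0.02] open 0.250 q6 1.08
lift t7.42 [ 0.5061 -0.2147  0.1292] F [-0.25  0.36 -1.32] M [-0.01 -0.01  0.07] open 0.252 q6 1.08
over t8.54 [0.5455 0.0178 0.1192] F [ 0.73 -1.21 -1.07] M [-0.03  0.01  0.02] open 0.254 q6 -0.13
 t8.97 [0.5457 0.0179 0.0918] F [ 0.42 -0.2  -0.38] M [-0.    0.01 -0.07] open 0.252 q6 -0.13
```

View pics/s2.png

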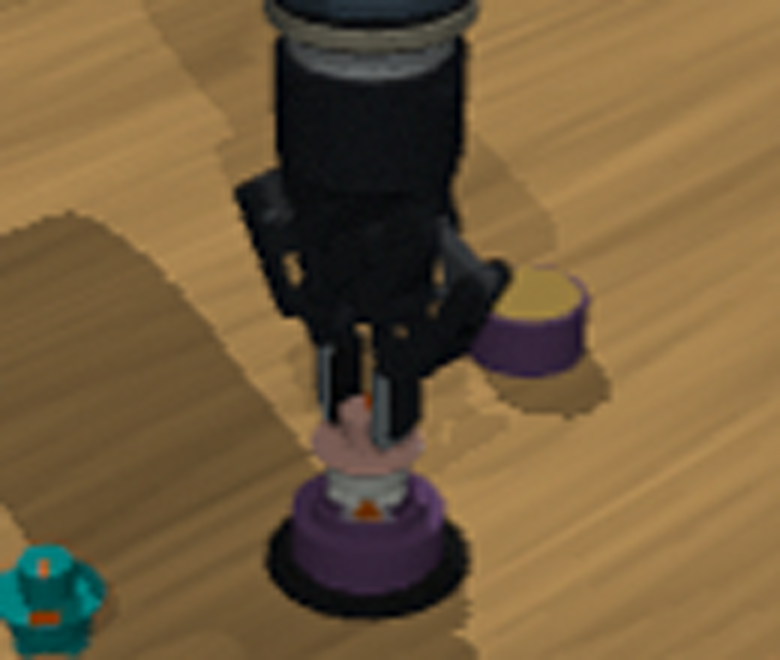

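```bash
python3 - <<'E'
from h import *
j=np.array([.5458,.0183])
r.sleep(.2);F0=np.array(r.current_contact_force());st("ref")
z=.092
while z>.0662:
    z-=.001
    r.move_linear([*j,z],vel=.02)
    f=np.array(r.current_contact_force())-F0
    if z<.078: print("%.4f"%z,"%.4f"%r.current_tool_pos()[2],f.round(2),np.round(r.current_torque(),2))
    if f[2]>4.5 or np.hypot(*f[:2])>6: break
st("stop")
E
```

```text
ref t9.22 [0.5461 0.0182 0.0925] F [ 0.02 -0.51 -1.01] M [-0.01  0.04 -0.01] open 0.253 q6 -0.13
0.0780 0.0780 [ 0.42 -0.19  0.16] [-0.01  0.03  0.05]
0.0770 0.0769 [-0.04  1.33 -0.64] [-0.02 -0.01  0.02]
0.0760 0.0759 [-0.41  1.38  0.47] [-0.05  0.04 -0.03]
0.0750 0.0749 [-1.15  0.48 -0.16] [0.01 0.04 0.  ]
0.0740 0.0739 [0.73 0.3  0.62] [-0.02  0.01 -0.  ]
0.0730 0.0729 [ 0.12  1.14 -0.62] [-0.02  0.02 -0.05]
0.0720 0.0719 [-0.44  0.46  1.08] [0.   0.02 0.02]
0.0710 0.0709 [0.06 0.84 0.52] [-0.03 -0.   -0.05]
0.0700 0.0699 [0.07 0.91 0.57] [ 0.03 -0.02  0.03]
0.0690 0.0689 [-0.57  0.23 -0.57] [ 0.06  0.03 -0.01]
0.0680 0.0679 [0.45 1.28 0.34] [0.04 0.01 0.02]
0.0670 0.0669 [-0.41  0.2  -0.47] [ 0.02 -0.   -0.04]
0.0660 0.0666 [-3.44 -0.08  9.95] [-0.03  0.6   0.04]
stop t15.72 [0.5459 0.0183 0.0666] F [-3.42 -0.59  8.94] M [-0.03  0.6   0.04] open 0.251 q6 -0.13
```

```bash
python3 - <<'E'
from h import *
j=np.array([.5458,.0183]);l=np.array([.4696,.2020])
r.set_gripper(.45,20)
r.move_linear([*j,.13],vel=.2);st("up")
r.set_gripper(.95,20)
r.move_to([*l,.09],Q(1.571));st("overlid")
im=grab("scene");save(im,"s3.png",(210,120,320,210),7);np.savez("pics/s3.npz",**im)
im=grab("top");save(im,"t3.png",(196,188,266,258),8);np.savez("pics/t3.npz",**im)
E
```

```text
up t16.50 [0.5458 0.0183 0.1302] F [-0.14 -0.5  -1.1 ] M [-0.03  0.01  0.01] open 0.446 q6 -0.13
overlid t17.82 [0.4703 0.2015 0.0903] F [ 0.29 -0.06  0.5 ] M [-0.01 -0.08  0.04] open 0.949 q6 0.31
```

View pics/s3.png

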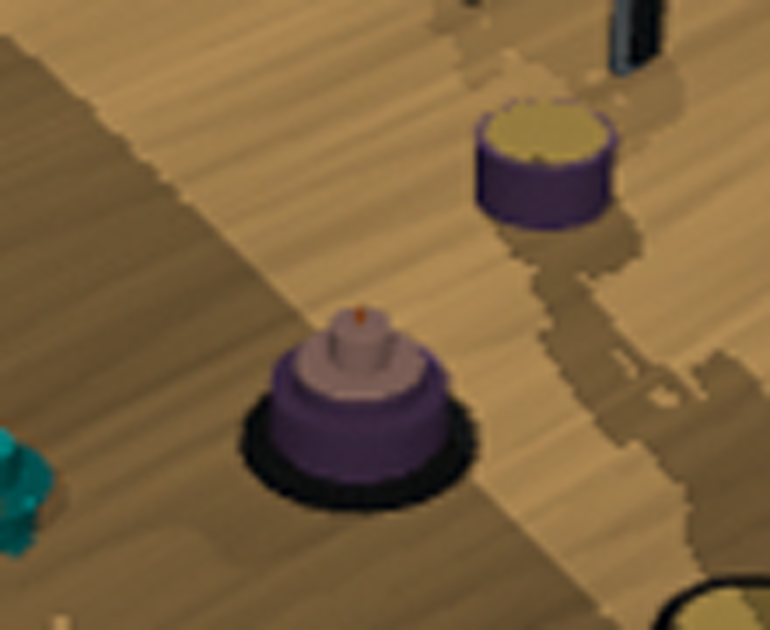

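```bash
python3 - <<'E'
from m import *
for n in("t3","s3"):
    im=dict(np.load(f"pics/{n}.npz"))
    D=im["depth"];vv,uu=np.nonzero(D>0)
    c,d=ray(im,np.c_[uu,vv]); W=c+d*D[vv,uu][:,None]
    s=W[np.hypot(*(W[:,:2]-(.5455,.0183)).T)<.04]
    for a,b in((.035,.044),(.045,.053),(.051,.070)):
        q=s[(s[:,2]>a)&(s[:,2]<b)]
        print(n,a,b,len(q),np.median(q,0).round(4) if len(q) else"")
E
```

```text
t3 0.035 0.044 248 [0.5417 0.0166 0.0386]
t3 0.045 0.053 13 [0.5431 0.0153 0.0523]
t3 0.051 0.07 76 [0.5432 0.0177 0.0546]
s3 0.035 0.044 131 [0.5552 0.0108 0.0384]
s3 0.045 0.053 25 [0.5546 0.0122 0.0488]
s3 0.051 0.07 42 [0.5491 0.0169 0.0552]
```

The picture shows the pod seated level, its flange at crop (360,365) on the neck. Depth puts the flange top at 38.5 mm and the grip top at 54.6 mm, both matching "fully home". The lid, gold-topped and mauve, is at crop (547,165). The black compact is the other gold-topped thing and isn't mauve. Next I pick up the lid.

```bash
python3 - <<'E'
from h import *
l=np.array([.4696,.2020])
r.move_linear([*l,.032],vel=.12);st("down")
r.set_gripper(0,20);st("pinch1")
r.set_gripper(.9,20)
r.move_linear([*l,.032],Q(0.2),vel=.1);st("turn")
r.set_gripper(0,20);st("pinch2")
r.set_gripper(0,40);st("grip")
r.move_linear([*l,.11],vel=.2);st("lift")
im=grab("scene");save(im,"s4.png",(210,70,340,180),6)
E
```

```text
down t18.55 [0.47   0.2019 0.0324] F [ 0.1  -0.33 -0.69] M [ 0.01 -0.03  0.02] open 0.948 q6 0.31
pinch1 t18.87 [0.4701 0.2021 0.033 ] F [-0.19 -1.18  6.1 ] M [-0.25  0.18  0.03] open 0.709 q6 0.31
turn t20.70 [0.4696 0.202  0.032 ] F [ 0.07 -0.53 -0.01] M [-0.05 -0.01  0.04] open 0.896 q6 1.69
pinch2 t20.98 [0.4696 0.202  0.0323] F [-1.48 -1.41  4.53] M [-0.14  0.28  0.01] open 0.710 q6 1.69
grip t21.20 [0.4696 0.202  0.0325] F [-2.66 -0.42  8.54] M [-0.24  0.41 -0.04] open 0.705 q6 1.69
lift t21.74 [0.4693 0.2019 0.1093] F [-0.22 -1.28 -1.32] M [ 0.03 -0.01  0.03] open 0.707 q6 1.69
```

View pics/s4.png

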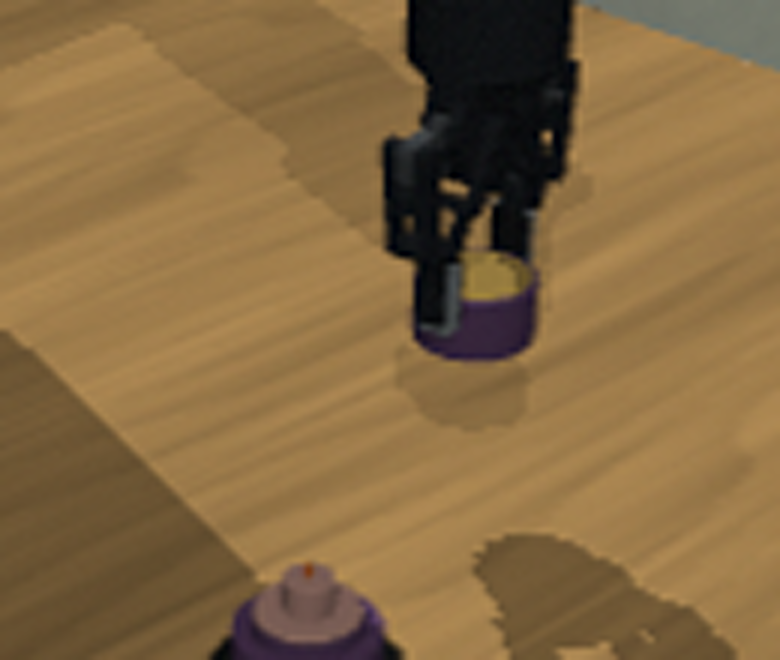

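```bash
python3 - <<'E'
from h import *
j=np.array([.5458,.0183])
r.move_linear([*j,.11],Q(0.2),vel=.2);st("over")
r.move_linear([*j,.078],vel=.08)
r.sleep(.2);F0=np.array(r.current_contact_force());st("ref")
z=.078
while z>.0592:
    z-=.001
    r.move_linear([*j,z],vel=.02)
    f=np.array(r.current_contact_force())-F0
    if z<.073: print("%.4f"%z,"%.4f"%r.current_tool_pos()[2],f.round(2),np.round(r.current_torque(),2))
    if f[2]>4 or np.hypot(*f[:2])>5: break
st("stop")
im=grab("scene");save(im,"s5.png",(200,90,330,200),6)
E
```

```text
over t22.93 [0.5453 0.019  0.1098] F [ 0.91  0.52 -1.52] M [-0.02 -0.05  0.03] open 0.703 q6 1.32
ref t23.68 [0.5461 0.0183 0.0784] F [-0.72  0.46 -0.18] M [ 0.01 -0.03  0.01] open 0.705 q6 1.32
0.0720 0.0719 [ 1.52 -0.14 -0.72] [ 0.07 -0.    0.02]
0.0710 0.0710 [ 0.28 -0.84 -0.35] [-0.02 -0.02 -0.  ]
0.0700 0.0699 [ 1.57 -0.57 -0.39] [ 0.01 -0.03 -0.03]
0.0690 0.0690 [ 0.83  0.4  -0.08] [-0.02 -0.02  0.  ]
0.0680 0.0679 [ 0.76  0.06 -0.41] [ 0.03 -0.04  0.07]
0.0670 0.0669 [ 0.44 -0.13  0.13] [ 0.01  0.01 -0.06]
0.0660 0.0659 [ 1.   -1.23 -0.5 ] [ 0.   -0.01  0.02]
0.0650 0.0649 [ 1.32 -1.28 -0.67] [ 0.02 -0.01  0.03]
0.0640 0.0639 [ 0.18 -0.59 -0.13] [ 0.04 -0.03 -0.02]
0.0630 0.0629 [ 0.7  -0.95 -0.56] [-0.06  0.02 -0.02]
0.0620 0.0619 [ 1.05 -1.38 -0.61] [ 0.   -0.03 -0.01]
0.0610 0.0609 [ 1.03 -0.94 -0.09] [ 0.04  0.06 -0.03]
0.0600 0.0605 [-2.21 -0.15  7.31] [0.   0.45 0.04]
stop t28.18 [0.546  0.0183 0.0605] F [-2.93  0.31  7.13] M [0.   0.45 0.04] open 0.704 q6 1.32
```

View pics/s5.png

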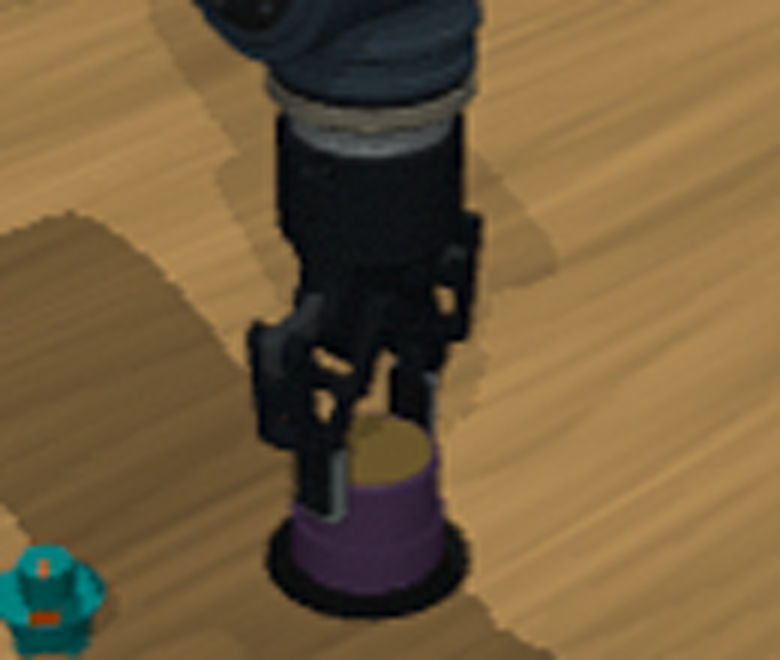

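The lid rests on the shoulder (seam at crop (370,540)), and contact came at exactly the height expected for flush. I'm letting go now, then checking.

```bash
python3 - <<'E'
from m import *
j=np.array([.5458,.0183])
r.set_gripper(.95,20);st("open")
r.move_linear([*j,.16],vel=.15)
r.move_to([.40,.25,.25],Q(1.57));st("away")
for n in("top","scene"):
    im=grab(n);D=im["depth"];vv,uu=np.nonzero(D>0)
    c,d=ray(im,np.c_[uu,vv]); W=c+d*D[vv,uu][:,None]
    s=W[(np.hypot(*(W[:,:2]-j).T)<.036)&(W[:,2]>.052)&(W[:,2]<.08)]
    A=np.c_[s[:,:2]-s[:,:2].mean(0),np.ones(len(s))];k=np.linalg.lstsq(A,s[:,2],rcond=None)[0]
    print(n,len(s),"lid top z,ctr",np.median(s,0).round(4),"slope",k[:2].round(4))
    save(im,n+"6.png",(100,90,420,290) if n=="top" else (100,100,420,320),2.4)
E
```

```text
open t28.58 [0.5458 0.0183 0.0599] F [-0.51  0.07 -0.69] M [ 0.07 -0.01 -0.02] open 0.947 q6 1.32
away t30.51 [0.4003 0.2495 0.2494] F [ 0.3  -0.06 -0.42] M [-0.05  0.02  0.02] open 0.946 q6 0.46
top 505 lid top z,ctr [0.5449 0.0175 0.0596] slope [0.0024 0.0095]
scene 288 lid top z,ctr [0.553  0.0143 0.0592] slope [-0.0374  0.0332]
```

View pics/scene6.png

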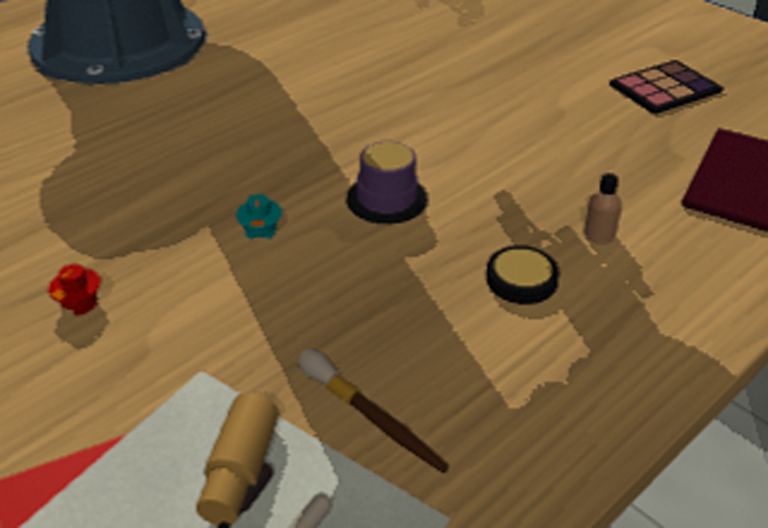

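View pics/top6.png

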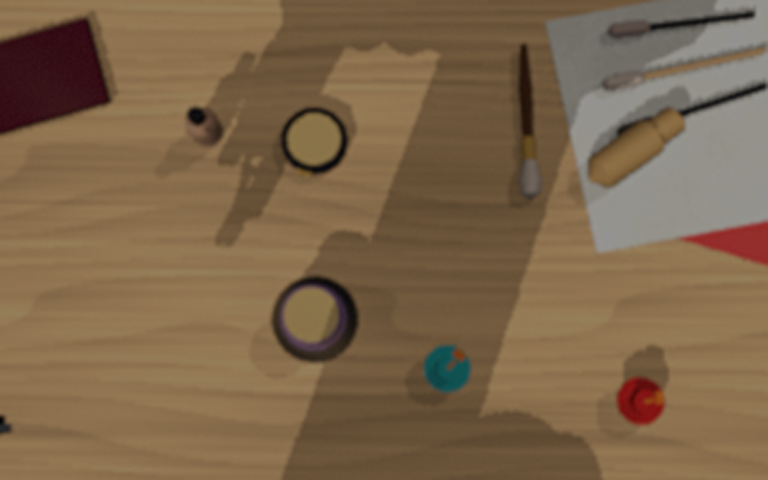

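The lid sits level on the jar: scene crop (388,165), top crop (312,318). Its top is about 59.4 mm up, against 59 mm expected. The bystanders haven't moved.

```bash
python3 -c "
from h import *
r.hand_in();print(r.current_t())"
```

```text
the job is handed in; nothing more can be done
the job is handed in; nothing more can be done
```

The cream jar is refilled, the lid is on and released, and the job was handed in at about 30.5 s.

- **Pod:** I took the pink pod by its grip and turned it about 1.65 rad, to match the key direction seen in the top image (about 2.4 rad). It dropped over the keys at the first try, so I did not need to feel around for the fit. It met the rim at the "fully home" height with about 10 N. Depth afterwards gave the flange top at 38.5 mm and the grip top at about 54.6–55.2 mm, both as expected for home.
- **Lid:** It landed on the shoulder at the expected height with about 7 N, and I let go and moved the arm away. Its top measured 59.6 mm in the top view and 59.2 mm in the scene view, against 59 mm nominal. The top view shows it level, with a slope of 0.01 or less.
- **Disagreements:** The scene view gave a lid slope of about 0.04, probably because points on the lid's side got into the fit. The two cameras also differed by about 4 mm in x, so I used their mean and the offsets between objects.
- **Bystanders:** The foundation bottle, compact, brush and look-alikes appear unmoved in the last pictures. I judged this by eye and did not measure it.

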